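# Dispense grinding balls with the rocking lever

### The arm

A 6-joint arm with a two-finger parallel gripper is mounted at the origin on a cart in front of the work surface, level with it; the furniture and walls round the work are solid. World frame = base frame: x ahead of the robot, y to its left, z up, the work surface at z = 0. Lengths are in mm, angles in rad, forces in N, time in s.
With the tool pointing down it reaches from about 300 to 850 mm from the base axis. Payload 4.2 kg.
Tool frame: the origin (TCP) lies at the very end of the fingers, on their centre line; the grasp point (between the pads) lies 19 mm behind it (robot.tcp_to_grasp is the distance from the TCP to the grasp point, in mm); z points along the fingers, y is the line along which they close (so a half turn about z gives the same grasp; the last joint's range is limited). The gripper opens to 91 mm and grips with 3 to 60 N. Pads are 32 mm wide; open, the fingers measure 118 mm over their backs; the gripper's body (76 mm by 178 mm) begins 60 mm behind the grasp point.
Start: joints at [1.111, 0.32, 1.565, -0, 1.257, -0.02], TCP at [244.816, 520.297, 213.976] pointing down, gripper open.
Joint ranges: [-3.11, 3.11], [-0.84, 2.01], [0.21, 2.61], [-1.34, 4.49], [0.05, 2.63], [-2.56, 2.56]. Speed limits (rad/s): [2.57, 2.57, 3.14, 3.14, 3.14, 3.14].

### API

Orientations are given as a unit quaternion [x, y, z, w].
In Python, from station import robot gives the robot as it stands.
- The arm moves only by the shell command python3 -m jog 'ROWS' [FORCE]. ROWS is JSON, a list of rows, each a list of 7 numbers: the shift along the tool's x, y, z in cm, then the turn, a rotation vector about the tool's x, y, z in degrees, then the finger opening in cm, from 0 to 9.12. A call has 1 to 20 rows; each row shifts and turns the commanded pose from where the row before left it, along the tool's axes as they then stand; what a row does not reach is not made up. A row lasts 1/12 s, in which the tool goes at most 41.7 mm and 7.16 degrees, less where a joint would pass 70% of its speed; a pose out of reach is approached as far as the arm can. A call is refused whole if a number of a shift passes 4.17 or a number of a turn 7.16, either way. A call with a gripper value outside its range is refused whole. The fingers move at their own pace and stop on an object; FORCE is the grip in N (left out, the last holds). Time passes only in rows, so rows that do not move let the fingers close. It gives the time, the measured TCP pose, the force, the opening and the grip force at its end, in the units of the state.
- robot.get_obs(): the state, without advancing time (a new reading comes with each control period).
- robot.capture(name): name is "scene" or "side" or "wrist"; returns the picture (400x640x3 uint8, blue, green, red); there is no depth.
- robot.calibration(name): a dict with "fx", "fy", "cx", "cy" (pixels), "rvec" (rotation vector, rad) and "tvec" (3), from world to camera coordinates, as OpenCV has them. Camera axes: x right, y down, z forward; pixel columns grow to the right and rows downward; lengths in mm; the calibration is good to about 2 mm. The wrist camera is an equidistant fisheye: a pixel r from the principal point sees the ray r / f radians off the axis. A picture is of the moment at which its call begins: read the wrist's pose just before it. calibration takes no time and is no camera call; for the wrist camera it gives the pose at the moment of the call.
- robot.sign_off(): hands the job in; it is judged then, once.
The state is a dict: "clock": time; "q": joint angles; "joint_velocities": joint speeds; "tau": joint torques, N m; "tcp_pos": TCP position; "ee_rot": TCP orientation; "force": force on the tool from outside, world axes, zero at the start; "torque": the same for the moment, N m; "grip_width": opening from 0.0 (shut) to 1.0 (fully open); "grasp_force": force on a finger pad.
Only numpy, scipy, OpenCV 4.12 (cv2) and the standard library are available. Lean on these libraries where they do the work, as an engineer would, in place of code of your own. Each camera call takes 0.05 s, during which the arm holds its last target. There are 200 camera calls.

### The job

Push the small green bowl along the bench, without lifting it, until it rests in the grey V-stop under the spout of the ball dispenser. Then press the red paddle of the rocking lever down with the fingers, so that the other end lifts the yellow gate, and keep it down until all three white grinding balls have rolled into the bowl; then let the lever come back up. Do not grasp anything, do not touch the balls, leave the bowl upright in the stop with the balls in it, and leave the jar, the cup and the tape roll where they are.

Things in the scene. Friction and masses are not known exactly. Their poses are not given: they have to be found in the camera images.
- dispenser: Fixed ball dispenser: wood base, aluminium chute 165 mm long sloping down along -y to a spout (underside 47 mm up, highest chute edge 92 mm), grey V-stop 43 mm high below the spout. Origin on the bench under the spout's mouth; +y runs up the chute, +x away from the robot, the V opens to -y. The lever crosses the chute along x at y = 30 mm; pivot fork at x = -65 mm, 96 mm high. Place and yaw vary
- seat (a point): Point on the bench under the middle of the bowl when its rim touches both arms of the V-stop: 28 mm before the spout's mouth (dispenser -y). Axes as the dispenser's. The arms stand 45 degrees to either side and end 64 mm to either side of this point, level with it: the bowl goes in along the dispenser's +y
- bowl: Small round green glazed bowl, loose, 84 mm across the rim, 39 mm high, foot 54 mm across, about 0.14 kg. Origin in the middle of its underside, z up. It starts 9 to 18 cm in front of its seat, up to 5 cm to the side
- paddle (a point): Red square paddle, black rubber top, 44 x 44 mm, on the robot's end of the lever. Point at the centre of its top face, about 113 mm above the bench at rest. It leans 0.2 rad up towards the robot at rest and 0.22 rad down when fully pressed; its centre then has sunk about 38 mm, to about 75 mm above the bench, and moved less than 12 mm sideways
- lever (a joint): Angle of the rocking lever, rad: 0 = at rest with the yellow gate shut, 0.42 = paddle fully down at the stop. A spring returns it; the paddle needs about 3 N to start and about 8 N at the stop. The balls can pass under the gate from about 0.3
- ball_1_center (a point): Centre of the first white grinding ball (20 mm diameter, 12 g), which lies in the chute against the gate
- ball_2_center (a point): Centre of the second white ball, just behind the first, up the chute
- ball_3_center (a point): Centre of the third white ball, behind the second. All three run out within about 2 s of the gate being lifted
- jar: Bystander: jar with an orange body and a grey lid, 62 mm across, 68 mm high, loose. Origin in the middle of its underside
- cup: Bystander: pale terracotta cup, 72 mm across, 77 mm high, loose. Origin in the middle of its underside
- tape: Bystander: roll of blue tape lying flat, 108 mm across, 24 mm high, loose. Origin in the middle of its underside
There are look-alikes about, which are no part of the job. Of the things like the bowl, leave any that is blue; of the rest the larger one is meant.

How it is judged (in metres and radians):
On the way, in this order (a step that is already met when the one before it is completed fails the run):
1. the bowl stands in the V-stop while the gate is still shut (horizontal distance between bowl and seat below 0.012 m and value of joint lever below 0.08 rad), for 0.2 s.
2. the fingers press the paddle down and the gate lifts (horizontal distance between bowl and seat below 0.012 m and value of joint lever above 0.2 rad and contact force between the fingers and lever above 1 N), for 0.1 s.
At the end, for the whole second after the job is handed in: All three balls lie inside the bowl (each within 36 mm of its axis and less than 45 mm above the bench), the bowl stands upright (within 0.15 rad) within 12 mm of its seat in the V-stop, and the lever is back at rest (under 0.08 rad), gate shut (all of step 1 and horizontal distance between each of ball_1_center, ball_2_center, ball_3_center and bowl below 0.036 m and height (world z) of each of ball_1_center, ball_2_center, ball_3_center below 0.045 m and angle between bowl's own z axis and vertical below 0.15 rad); the robot touches nothing.
It fails at once if the bowl is lifted off the bench (more than 12 mm) or tipped (more than 0.35 rad) (height (world z) of bowl above 0.012 m or angle between bowl's own z axis and vertical above 0.35 rad).
It fails at once if the fingers or the arm touch a ball (contact force between any of the fingers, the arm and ball_1 above 0.3 N or contact force between any of the fingers, the arm and ball_2 above 0.3 N or contact force between any of the fingers, the arm and ball_3 above 0.3 N).
It fails at once if a ball falls on the bench or the floor (height (world z) of any of ball_1_center, ball_2_center, ball_3_center below 0.013 m).
It fails at once if the jar, the cup or the tape roll is moved by more than 3 cm (distance of any of jar, cup, tape from where it was at the start of the episode above 0.03 m).
It also fails if it takes over 64 s, if anything falls off the work surface, if the arm or the gripper's body presses on something with over 40 N, if the wrist force passes 120 N, or if a joint passes its speed limit or range.

## Working session

There is one attempt and no reset: what is moved stays moved. The work goes in short steps, Python scripts to look and compute and a shell command to move; the robot and the scene stay as the last step left them, time stands still between calls to the robot, and variables do not carry over. Pictures are saved under pics/ and viewed, at most 10 in all, crops included, and the job is handed in when it is done.

```bash
mkdir -p pics; ls; python3 - <<'E'
from station import robot
import cv2,numpy as np
for n in("scene","side"):
    cv2.imwrite(f"pics/{n}0.png",robot.capture(n))
    c=robot.calibration(n);print(n,{k:np.round(v,4).tolist() for k,v in c.items()})
o=robot.get_obs();print(o["clock"],o["tcp_pos"],o["ee_rot"],o["force"])
E
```

```text
pics
scene {'fx': 395.0508, 'fy': 395.0508, 'cx': 322.4589, 'cy': 198.5213, 'rvec': [2.2457, -0.8824, 0.3548], 'tvec': [-432.707, 347.5969, 880.7576]}
side {'fx': 421.2103, 'fy': 421.2103, 'cx': 319.955, 'cy': 198.3708, 'rvec': [0.6322, -2.5466, 1.271], 'tvec': [500.2128, 228.8834, 1129.9772]}
0.1 [244.59538837 519.87118597 213.23496089] [ 2.18120963e-01  9.75921428e-01 -7.58993497e-04 -1.88070664e-04] [-1.18137429 -0.24852981  0.29444718]
```

View pics/scene0.png

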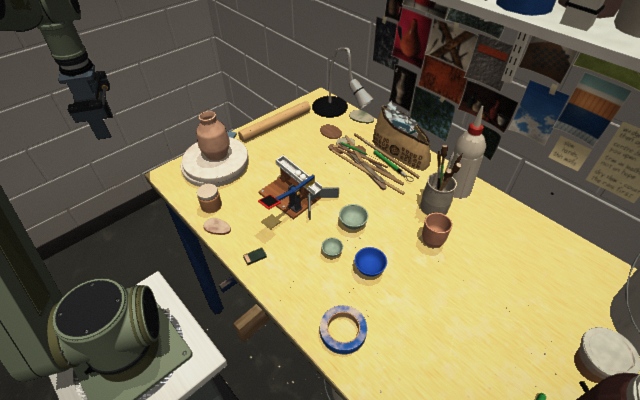

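View pics/side0.png

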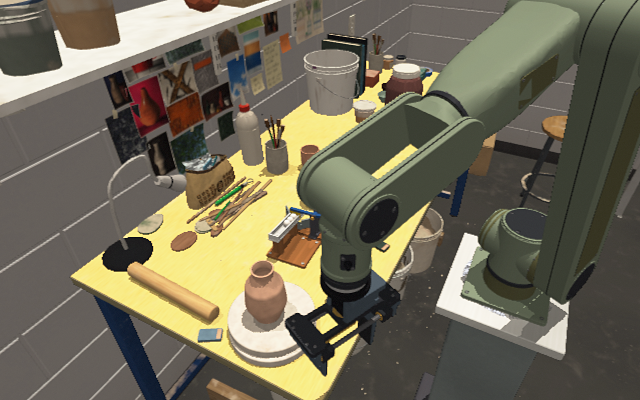

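Scene view: the bowl candidates are the larger green one (353,217), the smaller green one (332,248) and the blue one (371,262). I choose (353,217). The red paddle is at about (269,200), the dispenser at (292,187), the V-stop at about (318,195), the cup at (436,230), the jar at (208,198) and the tape at (343,330). The side view shows the chute at (290,225), partly hidden by the arm.

```bash
cat > h.py <<'E'
import cv2,numpy as np
from station import robot
def ray(n,px,c=None):
    c=c or robot.calibration(n);R=cv2.Rodrigues(np.array(c["rvec"],float))[0];t=np.array(c["tvec"],float).ravel()
    x,y=(px[0]-c["cx"])/c["fx"],(px[1]-c["cy"])/c["fy"]
    if n=="wrist":
        r=np.hypot(x,y);s=np.sin(r)/max(r,1e-9);d=np.array([x*s,y*s,np.cos(r)])
    else:d=np.array([x,y,1.])
    return -R.T@t,R.T@d
def plane(n,px,z,c=None):
    o,d=ray(n,px,c);return o+d*(z-o[2])/d[2]
def blobs(m,amin):
    m=cv2.morphologyEx(m,cv2.MORPH_CLOSE,np.ones((3,3),np.uint8))
    return [k for k in cv2.findContours(m,cv2.RETR_EXTERNAL,cv2.CHAIN_APPROX_NONE)[0] if cv2.contourArea(k)>amin]
def dump(n,im,lo,hi,z,amin,c=None):
    h=cv2.cvtColor(im,cv2.COLOR_BGR2HSV)
    for k in blobs(cv2.inRange(h,lo,hi),amin):
        P=np.array([plane(n,p,z,c)[:2] for p in k[:,0].astype(float)])
        (cc,r)=cv2.minEnclosingCircle(P.astype(np.float32))
        print(n,"px",k[:,0].mean(0).round(),"area",cv2.contourArea(k),"circ@z",z,np.round(cc),"diam",round(2*r))
E
python3 - <<'E'
from h import *
im=cv2.imread("pics/scene0.png");h=cv2.cvtColor(im,cv2.COLOR_BGR2HSV)
for p in [(353,217),(332,248),(371,262),(266,202),(300,188),(330,192),(308,210),(436,225),(208,190),(343,330)]:print(p,h[p[1],p[0]])
dump("scene",im,(60,25,60),(95,140,255),39,100)
dump("scene",im,(0,180,100),(6,255,255),113,20); dump("scene",im,(174,180,100),(180,255,255),113,20)
cv2.imwrite("pics/crop1.png",cv2.resize(im[145:275,240:400],None,fx=5,fy=4.6,interpolation=cv2.INTER_CUBIC))
E
```

```text
(353, 217) [ 46  40 185]
(332, 248) [ 46  40 180]
(371, 262) [111 199 181]
(266, 202) [50 31 25]
(300, 188) [ 5 70 40]
(330, 192) [38 16 63]
(308, 210) [ 20 101 104]
(436, 225) [ 10 128 137]
(208, 190) [ 18  62 226]
(343, 330) [ 26  96 234]
scene px [600.  85.] area 335.0 circ@z 39 [1874. -273.] diam 195
scene px [270. 204.] area 35.5 circ@z 113 [461.  67.] diam 57
scene px [404.  47.] area 26.5 circ@z 113 [1427.  390.] diam 137
scene px [402.  27.] area 32.5 circ@z 113 [1558.  516.] diam 127
```

View pics/crop1.png

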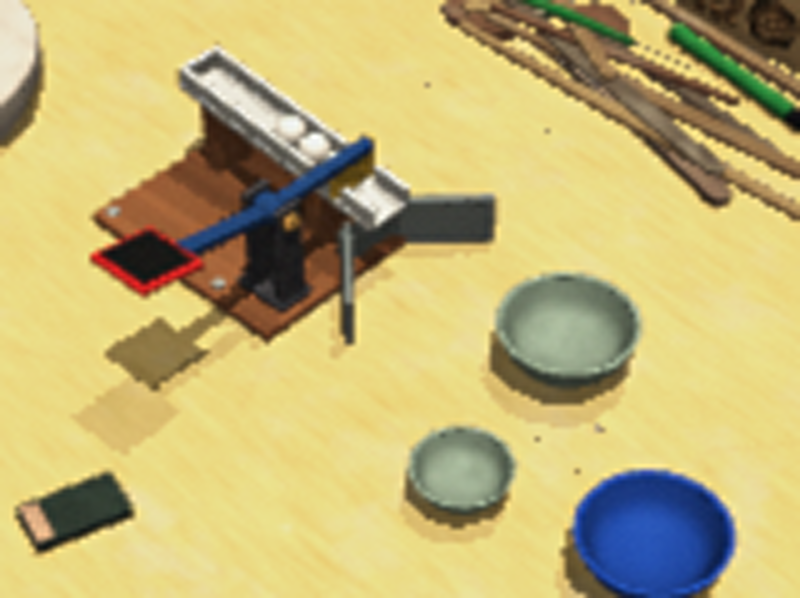

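The crop confirms the choice: a larger green bowl at (353,216), a smaller green one at (332,247) and a blue one at (371,262). The V arm tips meet the bench at about (309.8,219.3) and (338.8,197.6). The paddle centre is at about (269.4,201.5), and two balls are visible behind the gate.

```bash
python3 - <<'E'
from h import *
im=cv2.imread("pics/scene0.png")
for z in(39,):dump("scene",im,(33,20,60),(95,90,255),z,100)
C=lambda u,v:(240+u/5,145+v/4.6)
g=lambda u,v,z:plane("scene",C(u,v),z)[:2].round(1)
L,R=g(349,342,0),g(494,242,0);print("tips",L,R,"topR",g(494,197,43),"len",np.linalg.norm(R-L),"mid",(L+R)/2)
ex=(R-L)/np.linalg.norm(R-L);ey=np.array([-ex[1],ex[0]]);print("yaw deg",np.degrees(np.arctan2(ex[1],ex[0])))
pc=[g(*p,113) for p in((92,258),(145,293),(203,262),(150,230))];print("paddle",np.mean(pc,0),[np.linalg.norm(pc[i]-pc[i-1]).round() for i in range(4)])
m=np.mean(pc,0)-((L+R)/2+28*ey);print("paddle in disp",m@ex,m@ey)
a,b=g(180,70,92),g(375,213,60);print("chute edge",a,b,"dir",np.degrees(np.arctan2(*(a-b)[::-1])))
a,b=g(92,217,0),g(268,328,0);print("base edge",a,b,"dir",np.degrees(np.arctan2(*(a-b)[::-1])))
# bowls excluding: list jar, cup, tape
dump("scene",im,(105,150,60),(125,255,255),39,150)
for nm,p,z in(("cup",(436,218),77),("jar",(207,190),68),("tape",(343,330),24)):print(nm,plane("scene",p,z).round())
E
```

```text
scene px [141. 365.] area 2813.5 circ@z 39 [ 19. -32.] diam 232
scene px [105. 328.] area 5391.5 circ@z 39 [-18.  92.] diam 260
scene px [ 17. 334.] area 2710.0 circ@z 39 [-135.  213.] diam 322
scene px [332. 247.] area 279.0 circ@z 39 [ 518. -115.] diam 60
scene px [353. 216.] area 496.5 circ@z 39 [636. -78.] diam 91
scene px [404. 126.] area 104.5 circ@z 39 [1077.   97.] diam 104
scene px [605.  87.] area 376.5 circ@z 39 [1870. -283.] diam 219
scene px [63. 50.] area 136.5 circ@z 39 [ 395. 1542.] diam 248
tips [559.5  20.2] [683.2  25.1] topR [681.8  25.7] len 123.79701127248595 mid [621.35  22.65]
yaw deg 2.2684124149586173
paddle [459.8    65.325] [np.float64(37.0), np.float64(41.0), np.float64(37.0), np.float64(40.0)]
paddle in disp -159.7342883866126 21.035856662471613
chute edge [589.9 205. ] [608.7  50.8] dir 96.95117149580729
base edge [516.  211.9] [532.4  61.4] dir 96.21898851245632
scene px [343. 347.] area 169.0 circ@z 39 [ 356. -316.] diam 81
scene px [370. 261.] area 647.0 circ@z 39 [ 559. -214.] diam 85
scene px [537.   6.] area 357.5 circ@z 39 [2479.  275.] diam 281
cup [ 768. -256.   77.]
jar [378. 261.  68.]
tape [ 382. -293.   24.]
```

```bash
python3 -m jog '[[0,0,-3,0,0,0,5],[0,0,-3,0,0,0,5],[-3.23,-1.92,0,0,0,0,5],[-3.23,-1.92,0,0,0,0,5],[-3.23,-1.92,0,0,0,0,5],[-3.23,-1.92,0,0,0,0,5],[-3.23,-1.92,0,0,0,0,5],[-3.23,-1.92,0,0,0,0,5],[-3.23,-1.92,0,0,0,0,5],[-3.23,-1.92,0,0,0,0,5],[-3.23,-1.92,0,0,0,0,5],[-3.23,-1.92,0,0,0,0,5],[-3.23,-1.92,0,0,0,0,5],[-3.23,-1.92,0,0,0,0,5],[-3.23,-1.92,0,0,0,0,5],[-3.23,-1.92,0,0,0,0,5],[-3.23,-1.92,0,0,0,0,5],[-3.23,-1.92,0,0,0,0,5],[-3.23,-1.92,0,0,0,0,5],[-3.23,-1.92,0,0,0,0,5]]'
python3 -m jog '[[0,0,0,0,0,6.5,5],[0,0,0,0,0,6.5,5],[0,0,0,0,0,6.5,5],[0,0,0,0,0,6.5,5],[0,0,0,0,0,6.5,5],[0,0,0,0,0,6.5,5],[0,0,0,0,0,6.5,5],[0,0,0,0,0,6.5,5],[0,0,0,0,0,6.8,5],[0,0,0,0,0,0,5],[0,0,0,0,0,0,5],[0,0,0,0,0,0,5]]'
python3 - <<'E'
from h import *
from scipy.spatial.transform import Rotation as Ro
import json
c=robot.calibration("wrist");im=robot.capture("wrist");cv2.imwrite("pics/w1.png",im)
json.dump({k:np.array(v).tolist() for k,v in c.items()},open("w1.json","w"))
o=robot.get_obs();print(o["clock"],o["tcp_pos"],Ro.from_quat(o["ee_rot"]).as_matrix().round(3).tolist(),o["q"])
E
```

```text
clock: 1.77
tcp_pos: [624.3, -41.7, 273.4]
ee_rot: [0.218, 0.976, 0.0, -0.0]
force: [0.6, 0.7, -0.1]
grip_width: 0.548
grasp_force: 0.0
clock: 2.77
tcp_pos: [623.6, -40.0, 273.6]
ee_rot: [0.668, 0.744, -0.0, -0.0]
force: [-0.2, 0.1, 0.1]
grip_width: 0.547
grasp_force: 0.0
2.8167 [623.67542379 -39.94164027 273.74308008] [[-0.107, 0.994, -0.0], [0.994, 0.107, 0.0], [0.0, -0.0, -1.0]] [-8.23916632e-02  3.72448485e-01  1.33585143e+00  6.43297666e-05
  1.43364222e+00 -1.89141046e-01]
```

View pics/w1.png

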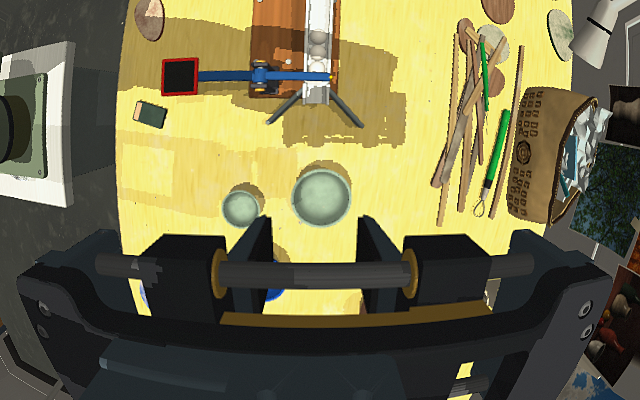

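Wrist view: the large green bowl is at (321,198), the small one at (241,208). The V tips are at (269,124) and (361,126), the paddle at (180,77), and the chute axis runs up at about u=318.

```bash
python3 - <<'E'
from h import *
import json
c=json.load(open("w1.json"));im=cv2.imread("pics/w1.png")
dump("wrist",im,(33,20,60),(95,90,255),39,400,c)
dump("wrist",im,(0,180,80),(6,255,255),113,100,c)
w=lambda u,v,z:plane("wrist",(u,v),z,c)[:2].round(1)
for z in(0,43):
    L,R=w(269,124,z),w(362,126,z);d=R-L;print("tips z",z,L,R,"len",np.linalg.norm(d).round(1),"mid",(L+R)/2,"yaw",np.degrees(np.arctan2(d[1],d[0])).round(1))
print("paddle",w(180,77,113))
print("spout corners @60",w(305,103,55),w(329,103,55),"chute up",w(310,5,90),w(333,5,90))
E
```

```text
wrist px [240. 209.] area 1100.0 circ@z 39 [ 526. -105.] diam 57
wrist px [321. 198.] area 2732.0 circ@z 39 [636. -77.] diam 85
wrist px [ 47. 256.] area 8903.5 circ@z 39 [  43. -373.] diam 833
wrist px [148. 114.] area 433.5 circ@z 39 [378.  21.] diam 56
wrist px [ 27. 125.] area 2423.5 circ@z 39 [57. -0.] diam 257
wrist px [63. 46.] area 6327.0 circ@z 39 [116. 148.] diam 476
wrist px [179.  77.] area 1251.5 circ@z 113 [459.  67.] diam 61
tips z 0 [552.7  14.7] [685.8  26. ] len 133.6 mid [619.25  20.35] yaw 4.9
tips z 43 [558.8  16.5] [679.1  26.8] len 120.7 mid [618.95  21.65] yaw 4.9
paddle [460.9  67.1]
spout corners @60 [603.   47.6] [632.6  50.8] chute up [597.2 164.2] [623.4 167.3]
```

```bash
python3 -m jog '[[-2.6,0.2,0,0,0,0,5],[-2.6,0.2,0,0,0,0,5],[-2.6,0.2,0,0,0,0,5],[-2.6,0.2,0,0,0,0,5],[0,0,3,0,0,0,5],[0,0,3,0,0,0,5],[0,0,3,0,0,0,5],[0,0,3,0,0,0,5],[0,0,3,0,0,0,5],[0,0,3,0,0,0,5],[0,0,3,0,0,0,5],[0,0,2.5,0,0,0,5],[0,0,1.5,0,0,0,5],[0,0,0.9,0,0,0,5],[0,0,0,0,0,0,5],[0,0,0,0,0,0,5]]'
python3 -m jog '[[1,-0.05,0,0,0,0,5],[1,-0.05,0,0,0,0,5],[0.6,-0.03,0,0,0,0,5],[0.6,-0.03,0,0,0,0,5],[0.6,-0.03,0,0,0,0,5],[0.6,-0.03,0,0,0,0,5],[0,0,0,0,0,0,5],[0,0,0,0,0,0,5]]'
cat > see.py <<'E'
import sys,json
from h import *
c=robot.calibration("wrist");im=robot.capture("wrist");cv2.imwrite(sys.argv[1],im);s=robot.capture("scene");cv2.imwrite(sys.argv[1].replace("w","s"),s)
json.dump({k:np.array(v).tolist() for k,v in c.items()},open("w.json","w"))
dump("wrist",im,(33,20,60),(95,90,255),39,400,c);dump("scene",s,(33,20,60),(95,90,255),39,150)
o=robot.get_obs();print(o["clock"],o["tcp_pos"].round(1),o["force"].round(1))
E
python3 see.py pics/w2.png
```

```text
clock: 4.15
tcp_pos: [643.0, -142.6, 15.2]
ee_rot: [0.669, 0.743, 0.0, 0.0]
force: [0.4, -1.2, 0.2]
grip_width: 0.551
grasp_force: 0.0
clock: 4.82
tcp_pos: [635.6, -98.4, 14.9]
ee_rot: [0.669, 0.743, 0.0, -0.0]
force: [-0.3, 0.4, -0.7]
grip_width: 0.55
grasp_force: 0.0
wrist px [ 14. 334.] area 2089.5 circ@z 39 [ 301. -254.] diam 209
wrist px [137. 225.] area 2610.5 circ@z 39 [532. -94.] diam 53
wrist px [316. 162.] area 21999.5 circ@z 39 [631. -49.] diam 84
scene px [332. 247.] area 283.0 circ@z 39 [ 519. -115.] diam 60
scene px [606.  87.] area 554.5 circ@z 39 [1870. -283.] diam 219
scene px [178. 202.] area 34011.0 circ@z 39 [450. 855.] diam 2169
4.9167 [635.7 -99.   14.8] [0.8 0.1 0.1]
```

```bash
python3 -m jog '[[0.6,-0.03,0,0,0,0,5],[0.6,-0.03,0,0,0,0,5],[0.6,-0.03,0,0,0,0,5],[0.6,-0.03,0,0,0,0,5],[0.6,-0.03,0,0,0,0,5],[0.6,-0.03,0,0,0,0,5],[0.6,-0.03,0,0,0,0,5],[0.6,-0.03,0,0,0,0,5],[0.6,0,0,0,0,0,5],[0.5,0,0,0,0,0,5],[0.3,0,0,0,0,0,5],[0.3,0,0,0,0,0,5],[0.3,0,0,0,0,0,5],[0,0,0,0,0,0,5],[0,0,0,0,0,0,5]]'
python3 see.py pics/w3.png
```

```text
clock: 6.17
tcp_pos: [626.2, -31.5, 14.9]
ee_rot: [0.669, 0.743, 0.0, -0.0]
force: [-0.6, -0.3, 0.6]
grip_width: 0.55
grasp_force: 0.1
wrist px [ 15. 331.] area 2634.5 circ@z 39 [ 298. -185.] diam 234
wrist px [ 14. 137.] area 860.0 circ@z 39 [405.  24.] diam 48
wrist px [343. 142.] area 21715.0 circ@z 39 [632.  19.] diam 103
wrist px [223. 113.] area 1028.5 circ@z 39 [573.  42.] diam 64
scene px [332. 247.] area 278.0 circ@z 39 [ 518. -115.] diam 60
scene px [607.  87.] area 550.5 circ@z 39 [1870. -283.] diam 219
scene px [171. 182.] area 28458.0 circ@z 39 [398. 902.] diam 2214
6.2667 [626.3 -31.7  14.9] [-0.6  0.1  0.3]
```

View pics/w3.png

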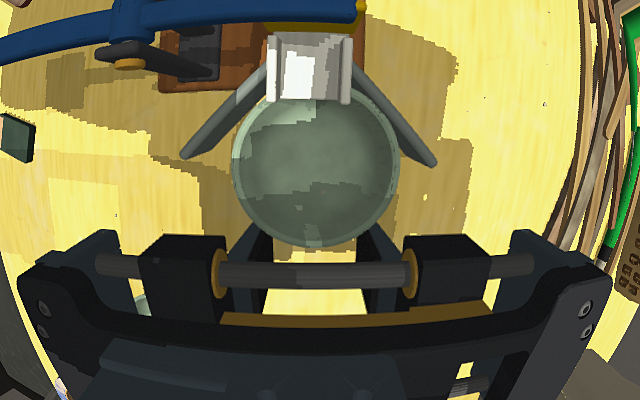

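The bowl (centre about (316,165)) is centred under the spout and a few mm short of the V arms. I'll push gently until there is contact force.

```bash
python3 -m jog '[[0.15,0,0,0,0,0,5],[0.15,0,0,0,0,0,5],[0,0,0,0,0,0,5],[0,0,0,0,0,0,5]]'; python3 -m jog '[[0.1,0,0,0,0,0,5],[0,0,0,0,0,0,5],[0,0,0,0,0,0,5]]';python3 -m jog '[[0.1,0,0,0,0,0,5],[0,0,0,0,0,0,5],[0,0,0,0,0,0,5]]'
python3 - <<'E'
from h import *
import json
c=robot.calibration("wrist");im=robot.capture("wrist");cv2.imwrite("pics/w4.png",im);print(robot.get_obs()["tcp_pos"].round(1))
h=cv2.cvtColor(im,cv2.COLOR_BGR2HSV)
k=max(blobs(cv2.inRange(h,(33,20,40),(95,90,255)),400),key=cv2.contourArea)[:,0].astype(float)
P=np.array([plane("wrist",p,39,c)[:2] for p in k if p[1]>110 and p[1]<235 and 225<p[0]<408])
A=np.c_[2*P,np.ones(len(P))];s=np.linalg.lstsq(A,(P**2).sum(1),rcond=None)[0];r=np.sqrt(s[2]+s[0]**2+s[1]**2)
print("bowl",s[:2].round(1),r.round(1), "resid", np.std(np.linalg.norm(P-s[:2],axis=1)).round(2))
E
```

```text
clock: 6.6
tcp_pos: [625.7, -29.6, 14.9]
ee_rot: [0.669, 0.743, -0.001, 0.0]
force: [-0.6, -5.2, -0.1]
grip_width: 0.545
grasp_force: 2.6
clock: 6.85
tcp_pos: [625.5, -29.1, 14.9]
ee_rot: [0.669, 0.743, -0.001, 0.0]
force: [0.2, -7.5, -0.4]
grip_width: 0.547
grasp_force: 3.4
clock: 7.1
tcp_pos: [625.2, -28.7, 14.9]
ee_rot: [0.669, 0.743, -0.001, 0.001]
force: [-2.2, -8.8, 0.0]
grip_width: 0.544
grasp_force: 4.3
[625.2 -28.7  14.9]
bowl [621.2  20.2] 42.3 resid 2.95
```

View pics/w4.png

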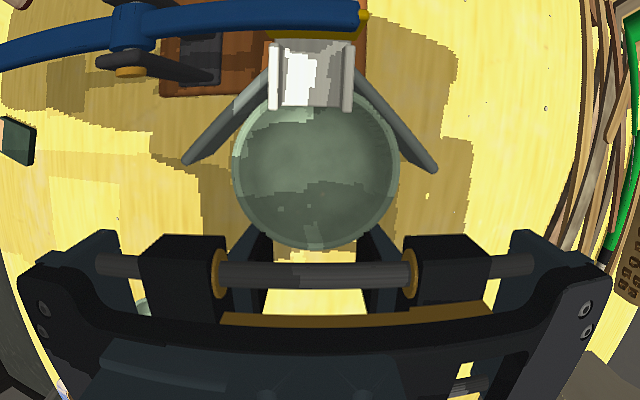

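The bowl is seated: its rim touches both arms, the measured centre is (621,20) against a seat of (620.5,21), and there were 9 N against the V. Next I back off, rise, close the empty fingers and go over the paddle.

```bash
python3 -m jog '[[-0.3,0,0,0,0,0,5],[-0.7,0,0,0,0,0,5],[-1.5,0,0,0,0,0,5],[-1.5,0,0,0,0,0,5],[0,0,-3.1,0,0,0,5],[0,0,-3.1,0,0,0,5],[0,0,-3.1,0,0,0,5],[0,0,-3.1,0,0,0,0],[0,0,-3.1,0,0,0,0],[0,0,-3.1,0,0,0,0],[0,0,0,0,0,0,0]]'
python3 -m jog '[[1.9,-1.93,0,0,0,0,0],[1.9,-1.93,0,0,0,0,0],[1.9,-1.93,0,0,0,0,0],[1.9,-1.93,0,0,0,0,0],[1.9,-1.93,0,0,0,0,0],[1.9,-1.93,0,0,0,0,0],[1.9,-1.93,0,0,0,0,0],[1.9,-1.93,0,0,0,0,0],[0,0,0,0,0,0,0],[0,0,0,0,0,0,0]]'
python3 - <<'E'
from h import *
s=robot.capture("scene");cv2.imwrite("pics/s5.png",s)
dump("scene",s[:,:],(33,20,60),(95,90,255),39,150)
cv2.imwrite("pics/s5c.png",cv2.resize(s[100:275,200:400],None,fx=4,fy=3.4,interpolation=cv2.INTER_CUBIC))
print(robot.get_obs()["force"].round(1))
E
```

```text
clock: 8.07
tcp_pos: [633.7, -68.1, 208.5]
ee_rot: [0.669, 0.743, 0.004, 0.006]
force: [1.0, -0.3, 1.4]
grip_width: 0.287
grasp_force: 0.0
clock: 8.9
tcp_pos: [460.3, 68.5, 201.2]
ee_rot: [0.669, 0.744, 0.0, 0.0]
force: [0.1, -0.3, -0.9]
grip_width: 0.004
grasp_force: 0.0
scene px [332. 247.] area 280.0 circ@z 39 [ 518. -115.] diam 60
scene px [326. 199.] area 483.5 circ@z 39 [628.  15.] diam 105
scene px [ 71. 285.] area 13421.0 circ@z 39 [ 26. 253.] diam 756
scene px [606.  87.] area 474.0 circ@z 39 [1870. -283.] diam 219
scene px [181.  30.] area 6887.5 circ@z 39 [ 741. 1440.] diam 1481
[-0.3 -0.5 -1.8]
```

View pics/s5c.png

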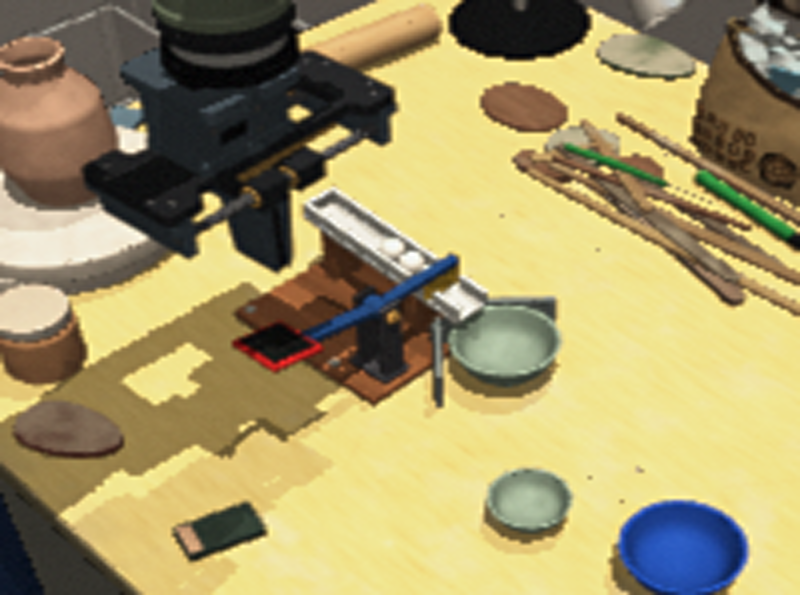

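The bowl stands upright in the V under the spout, and the fingers are above the paddle. Pressing now.

```bash
python3 -m jog '[[0,0,2.5,0,0,0,0],[0,0,2.5,0,0,0,0],[0,0,2,0,0,0,0],[0,0,1,0,0,0,0],[0,0,0.7,0,0,0,0],[0,0,0.7,0,0,0,0],[0,0,0.7,0,0,0,0],[0,0,0.7,0,0,0,0],[0,0,0.7,0,0,0,0],[0,0,0,0,0,0,0],[0,0,0,0,0,0,0]]'; python3 -m jog '[[0,0,0.4,0,0,0,0],[0,0,0.3,0,0,0,0],[0,0,0,0,0,0,0],[0,0,0,0,0,0,0]]'
```

```text
clock: 9.87
tcp_pos: [460.3, 68.0, 86.2]
ee_rot: [0.669, 0.743, -0.001, -0.0]
force: [-2.7, -1.3, 7.2]
grip_width: 0.002
grasp_force: 3.7
clock: 10.2
tcp_pos: [460.5, 68.1, 79.6]
ee_rot: [0.669, 0.743, -0.0, 0.0]
force: [-3.7, -1.5, 7.0]
grip_width: 0.003
grasp_force: 4.2
```

```bash
python3 -m jog '[[0,0,0.2,0,0,0,0],[0,0,0.2,0,0,0,0],[0,0,0,0,0,0,0],[0,0,0,0,0,0,0],[0,0,0,0,0,0,0],[0,0,0,0,0,0,0],[0,0,0,0,0,0,0],[0,0,0,0,0,0,0],[0,0,0,0,0,0,0],[0,0,0,0,0,0,0],[0,0,0,0,0,0,0],[0,0,0,0,0,0,0],[0,0,0,0,0,0,0],[0,0,0,0,0,0,0],[0,0,0,0,0,0,0],[0,0,0,0,0,0,0],[0,0,0,0,0,0,0],[0,0,0,0,0,0,0],[0,0,0,0,0,0,0],[0,0,0,0,0,0,0]]'
python3 -m jog '[[0,0,0,0,0,0,0],[0,0,0,0,0,0,0],[0,0,0,0,0,0,0],[0,0,0,0,0,0,0],[0,0,0,0,0,0,0],[0,0,0,0,0,0,0],[0,0,0,0,0,0,0],[0,0,0,0,0,0,0],[0,0,0,0,0,0,0],[0,0,0,0,0,0,0],[0,0,0,0,0,0,0],[0,0,0,0,0,0,0],[0,0,0,0,0,0,0],[0,0,0,0,0,0,0],[0,0,0,0,0,0,0],[0,0,0,0,0,0,0]]'
python3 - <<'E'
from h import *
s=robot.capture("scene")
cv2.imwrite("pics/s6c.png",cv2.resize(s[120:260,240:380],None,fx=5,fy=4.2,interpolation=cv2.INTER_CUBIC))
E
```

```text
clock: 11.87
tcp_pos: [460.8, 68.1, 76.3]
ee_rot: [0.669, 0.743, 0.0, 0.0]
force: [-5.0, -2.7, 11.9]
grip_width: 0.002
grasp_force: 6.2
clock: 13.2
tcp_pos: [460.8, 68.1, 76.3]
ee_rot: [0.669, 0.743, 0.0, 0.0]
force: [-4.1, -1.8, 10.9]
grip_width: 0.001
grasp_force: 6.2
```

View pics/s6c.png

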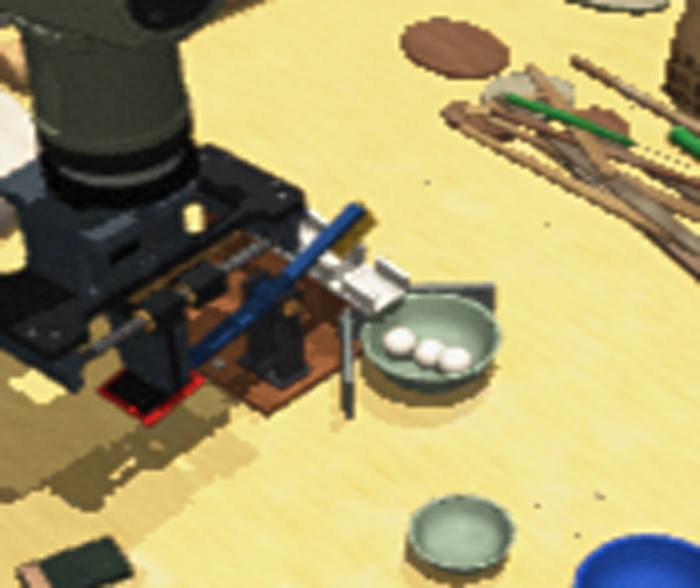

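All three balls, at about (320,201), (326,203) and (331,205), are in the bowl, and the gate is lifted. Releasing the lever gently now.

```bash
python3 -m jog '[[0,0,-0.6,0,0,0,0],[0,0,-0.6,0,0,0,0],[0,0,-0.6,0,0,0,0],[0,0,-0.6,0,0,0,0],[0,0,-0.6,0,0,0,0],[0,0,-0.6,0,0,0,0],[0,0,-0.6,0,0,0,0],[0,0,-0.6,0,0,0,0],[0,0,-1,0,0,0,0],[0,0,-2,0,0,0,0],[0,0,-2,0,0,0,0],[0,0,-2,0,0,0,0],[0,0,-2,0,0,0,0],[0,0,0,0,0,0,0],[0,0,0,0,0,0,0],[0,0,0,0,0,0,0],[0,0,0,0,0,0,0],[0,0,0,0,0,0,0]]'
python3 - <<'E'
from h import *
s=robot.capture("scene")
cv2.imwrite("pics/s7c.png",cv2.resize(s[120:260,240:380],None,fx=5,fy=4.2,interpolation=cv2.INTER_CUBIC))
E
```

```text
clock: 14.75
tcp_pos: [459.7, 68.5, 211.6]
ee_rot: [0.669, 0.743, -0.001, -0.001]
force: [1.4, -0.8, -0.4]
grip_width: 0.007
grasp_force: 0.0
```

View pics/s7c.png

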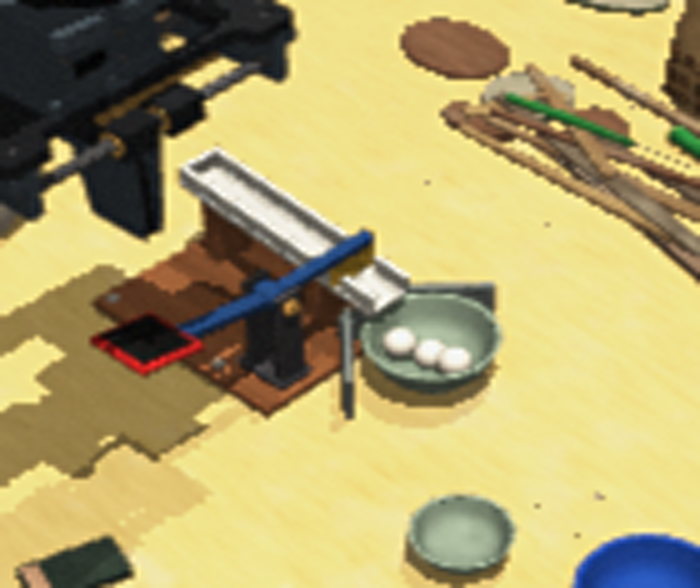

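The lever is back at rest with the gate shut and the chute empty. All three balls are in the upright bowl in the V, and the arm is clear.

```bash
python3 -c "
from station import robot
print(robot.sign_off())"
```

```text
the job is handed in; nothing more can be done
None
```

I handed the job in at about 15 s: the last picture shows the green bowl upright in the V-stop with all three balls in it and the lever back up with the gate shut, and I never moved the arm near the jar, cup or tape roll; the hand-in gave no verdict.

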